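Clamp the hanging tin for labelling

TASK

Lift the tin with the carrying handle up and off its two-pronged hanger, stand it upright in the bench clamp between the V fence and the rubber jaw (set down, not dropped) and let go of it. Then press the clamp's sprung lever, under the clear guard, gently down until its catch clicks over and holds it so that the tin stays clamped: how deep the catch sits differs from job to job, so feel for it and do not force the lever on against its stop. Keep the tin upright and leave the other things on the bench where they are.

Things in the scene. Friction and masses are not known exactly. Their poses are not given: they have to be found in the camera images.
- bail_tin: The task's tin, the only one with a carrying handle: 80 diameter, 75 high, closed, about 0.2 kg. Origin: centre of its underside, z up. A rigid wire bail carries a wooden bar along the tin's y, 14 diameter, 72 long, centre 135 above the origin; open space 53 high under it, wires at y = +-36 to 42. At the start the bar lies on the hanger's prongs, underside 81 above the table.
- bail_grip (a point): Centre of the wooden bar of the tin's handle (axes as the tin's). Free to grip between the prongs over the middle 36 of its length, from above, the fingers closing across the bar (along the tin's x).
- hanger: Grey steel stand, fixed; origin at its underside, front = -x. Post at x = 12 to 28, 214 high, on a base x = -70 to 40, y = +-50, 14 high. Two level round prongs (8 diameter) at y = -24 and +24, height 205, point to -x; their turned-up tips (x = -74 to -88) reach height 226. Lift the bar 25 or more, then draw it forward (-x) 70 or more.
- prongs (a point): Point midway between the two prongs at their upper side (height 209), 64 in front of the hanger's origin: the handle's bar rests on top of them here, its centre 7 above.
- holder: Bench clamp, fixed. Grey base plate x = +-110, y = -125 to 135, 20 thick; origin at its underside, front = -x. The tin's place is on the +y half (point seat), the lever in the plane y = -75: hinged at x = 80, height 62, it rises to the front. A steel sprung catch stands beside the lever at x = -25 to -45, y = -66 to -56, up to 110 high.
- seat (a point): Point on top of the clamp's base plate (height 20), at (0, 70) in the clamp's frame, axes as the clamp's: where the tin's underside centre sits once clamped. Two steel V fence walls, to height 52, stand on its +y side. Jaw open, the tin is best set down 6 to -y of this point (about 6 free to either side in y, 6 in x); the closing jaw pushes it into the V.
- pad_top (a point): Centre of the upper face of the lever's black pad (32 long in x, 44 wide in y, 10 thick), 155 from the hinge. At rest 136 above the table at (-57, -75) in the clamp's frame; goes 40 to 80 down and some 17 forward (-x). The face is about level at the start and leans about 15 degrees to the front when down.
- lever (a joint): Lever angle, rad: 0 up at rest (spring), grows as it is pressed. The catch snaps over somewhere between 0.25 and 0.50, a hard rubber stop comes about 0.03 later. The pad takes about 5 N at first, 8 to 16 N just before the catch. Let go before it catches, it springs back up to 0.
- jaw: The clamp's jaw carriage with its sprung rubber pad, driven by the lever along the clamp's y. Open, the pad's face is at y = 17 in the clamp's frame (x = +-22, heights 29 to 56); it moves 15 to 32 to +y unless it meets the tin as the lever goes down. Origin: at the middle of the clamp, at its underside.
- tin_a: Bystander: tin 80 diameter, 75 high without handle, stands behind the hanger. Origin at its underside.
- label_roll: Bystander: flat paper roll, 76 diameter, 28 high, lies in front of the hanger. Origin at its underside.
- glue_jar: Bystander: small jar, 48 diameter, 55 high, in front of the clamp. Origin at its underside.
- guard_front (a point): Middle of the front edge of the clear guard plate over the lever, in the clamp's frame at (-84, -75), height 207. The guard spans x = -84 to 110, y = -122 to -28, heights 203 to 212, on two rear posts at x = 100. It covers the whole lever: the pad is reached only from the front, the tool leaning back to the clamp's front (-x), tilted 25 to 45 degrees from vertical.
- brush: Bystander: hand brush lying at the far left of the bench.
- scraper: Bystander: flat scraper lying at the far right of the bench.
- buffer (a joint): How far the rubber buffer of the lever's stop is squeezed, m: 0 until the lever, already caught, meets it; then about 5 to 6 N more on the pad for each mm of pad travel. It is a 10 mm black block under the lever's side lug, at the foot of the catch.

How it is judged:
On the way, in this order (a step that is already met when the one before it is completed fails the run):
1. the tin is lifted up and off the hanger, clear of its prongs (horizontal distance between bail_grip and prongs above 0.05 m), for 0.1 s.
2. the tin stands upright in the open clamp, let go, with the lever still up (horizontal distance between bail_tin and seat below 0.02 m and z of bail_tin in the frame of seat below 0.004 m and angle between bail_tin's own z axis and vertical below 0.08 rad and contact force between the fingers and bail_tin below 0.3 N and value of joint lever below 0.1 rad), for 0.2 s.
3. the lever is pressed down (value of joint lever above 0.2 rad), for 0.1 s.
At the end, for the whole second after the job is handed in: The lever stays down by itself, held by its catch (joint above 0.2 rad), and the tin stands at rest and upright (within 0.08 rad) on the clamp's base plate (within 4 mm), within 6 mm of its seat, with the jaw pressing on it with more than 1 N (value of joint lever above 0.2 rad and horizontal distance between bail_tin and seat below 0.006 m and z of bail_tin in the frame of seat below 0.004 m and angle between bail_tin's own z axis and vertical below 0.08 rad and contact force between jaw and bail_tin above 1 N and linear speed of bail_tin below 0.03 m/s); the robot touches nothing.
It fails at once if the lever is forced on against its stop: the stop's rubber buffer is squeezed by more than 2.5 mm (some 33 N on the pad) (value of joint buffer above 0.0025 m).
It fails at once if the tin is let go in mid-air, more than 12 mm above the clamp's plate, away from the hanger (horizontal distance between bail_grip and prongs above 0.05 m and z of bail_tin in the frame of seat above 0.012 m and contact force between the fingers and bail_tin below 0.02 N).
It fails at once if the tin is tipped by more than 0.7 rad (angle between bail_tin's own z axis and vertical above 0.7 rad).
It fails at once if the tin behind the hanger, the label roll, the jar, the brush or the scraper is moved by more than 30 mm (distance of any of tin_a, label_roll, glue_jar, brush, scraper from where it was at the start of the episode above 0.03 m).
It also fails if it takes over 61 s, if anything falls off the work surface, if the arm or the gripper's body presses on something with over 40 N, if the wrist force passes 120 N, or if a joint passes its speed limit or range.

ROBOT

A 6-joint arm with a two-finger parallel gripper is mounted at the origin on the work surface. World frame = base frame: x ahead of the robot, y to its left, z up, the work surface at z = 0. Lengths are in m, angles in rad, forces in N, time in s.
With the tool pointing down it reaches from about 0.375 to 0.825 m from the base axis. Payload 5.5 kg.
Tool frame: the origin (TCP) lies on the mounting face of the last link; the fingertips stand 173 mm ahead of it and the grasp point (between the pads) lies 155 mm ahead of it (env.grip_point_offset is the distance from the TCP to the grasp point, in m); z points along the fingers, y is the direction in which the jaws open and shut (so a half turn about z gives the same grasp; the last joint's range is limited). The gripper opens to 85 mm and grips with 20 to 120 N. Pads are 22 mm wide; open, the fingers measure 114 mm over their backs; the gripper's body (76 mm by 85 mm) begins 54 mm behind the grasp point. The pads swing forward as they close: fully open they stand 13 mm farther back than shut.
Start: joints at [1.287, 0.314, -0.047, 1.21, 0, 1.571], TCP at [0.168, 0.576, 0.405] pointing down, gripper open.
Joint ranges: [-2.67, 2.67], [-0.69, 1.73], [-1.03, 1.25], [-2.08, 2.16], [-1.42, 1.45], [-3.14, 3.14]. Speed limits (rad/s): [2.39, 2.39, 3.01, 3.14, 3.14, 3.14].

INTERFACE

Orientations are given as a unit quaternion [x, y, z, w].
In Python, from rig import env gives the robot as it stands.
- The arm moves only by the shell command python3 -m crank 'ROWS' [OPENING] [FORCE]. ROWS is JSON, a list of rows, each a list of 6 numbers: the shift along the world's x, y, z in m, then the turn, a rotation vector about the world's x, y, z in rad. A call has 1 to 10 rows; each row shifts and turns the commanded pose from where the row before left it; what a row does not reach is not made up. A row lasts 1/12 s, in which the tool goes at most 41.7 mm and 7.16 degrees, less where a joint would pass 70% of its speed; a pose out of reach is approached as far as the arm can. A call is refused whole if a number of a shift passes 0.0417 or a number of a turn 0.125, either way. A call with a gripper value outside its range is refused whole. OPENING is the opening, from -1 (shut) to 1 (fully open), set as the call begins (- or left out, the last holds). The fingers move at their own pace and stop on an object; FORCE is the grip in N (left out, the last holds). Time passes only in rows, so rows that do not move let the fingers close. It gives the time, the measured TCP pose, the force and the opening at its end, in the units of the state.
- env.state(): the state, without advancing time (a new reading comes with each control period).
- env.read_camera(name): name is "scene" or "top"; returns the picture (420x560x3 uint8, red, green, blue); there is no depth.
- env.calibration(name): a dict with "mtx" (3x3 intrinsics, pixels), "view" (4x4, takes a point from world to camera coordinates). Camera axes: x right, y up, looking along -z (the intrinsics and any distortion apply to the point x, -y, -z); pixel columns grow to the right and rows downward; lengths in m; the calibration is good to about 2 mm. A picture is of the moment at which its call begins. calibration takes no time and is no camera call.
- env.hand_in(): hands the job in, once; it reports no verdict.
The state is a dict: "time": time; "q": joint angles; "joint_vel": joint speeds; "joint_efforts": joint torques, N m; "eef_pos": TCP position; "eef_rot": TCP orientation; "contact_force": force on the tool from outside, world axes, zero at the start; "torque": the same for the moment, N m; "width": finger opening in m.
Only numpy, scipy, OpenCV 4.12 (cv2) and the standard library are available. Lean on these libraries where they do the work, as an engineer would, in place of code of your own. Each camera call takes 0.05 s, during which the arm holds its last target. There are 200 camera calls.

## Working session

There is one attempt and no reset: what is moved stays moved. The work goes in short steps, Python scripts to look and compute and a shell command to move; the robot and the scene stay as the last step left them, time stands still between calls to the robot, and variables do not carry over. Pictures are saved under pics/ and viewed, on a budget of 10 in all, crops included, one or two more only if the job needs it, and the job is handed in when it is done.

```bash
mkdir -p pics; ls; python3 - <<'E'
from rig import env
import cv2,numpy as np
np.set_printoptions(precision=4,suppress=True)
for n in("scene","top"):
    cv2.imwrite(f"pics/{n}0.png",env.read_camera(n)[:,:,::-1]); c=env.calibration(n); print(n,c)
print(env.state())
E
```

```text
pics
scene {'mtx': array([[501.6695,   0.    , 285.0496],
       [  0.    , 501.6695, 205.4767],
       [  0.    ,   0.    ,   1.    ]]), 'view': array([[-0.0419,  0.9991, -0.0021,  0.0128],
       [-0.6487, -0.0256,  0.7606,  0.259 ],
       [ 0.7599,  0.0332,  0.6492, -1.8828],
       [ 0.    ,  0.    ,  0.    ,  1.    ]])}
top {'mtx': array([[451.8318,   0.    , 280.3524],
       [  0.    , 451.8318, 202.4803],
       [  0.    ,   0.    ,   1.    ]]), 'view': array([[-0.0031, -0.9998, -0.0193,  0.023 ],
       [ 0.9826, -0.0067,  0.1857, -0.5817],
       [-0.1858, -0.0184,  0.9824, -1.6219],
       [ 0.    ,  0.    ,  0.    ,  1.    ]])}
{'time': 0.1, 'q': array([ 1.287 ,  0.3142, -0.0479,  1.2102,  0.    ,  1.5708]), 'joint_vel': array([-0.0008, -0.0019,  0.0021,  0.0003,  0.0004, -0.0005]), 'joint_efforts': array([  0.0002, -54.0768,  34.0541,   0.0112,  -0.    ,  -0.    ]), 'eef_pos': array([0.1679, 0.5758, 0.4039]), 'eef_rot': array([ 0.1414,  0.9899, -0.0008, -0.0001]), 'contact_force': array([ 0.3393,  0.2425, -0.3725]), 'torque': array([-0.044 ,  0.0174, -0.022 ]), 'width': 0.08494865171967174}
```

```bash
python3 - <<'E'
import cv2,numpy as np
a=cv2.imread("pics/scene0.png");b=cv2.imread("pics/top0.png")
cv2.imwrite("pics/s0.png",cv2.resize(a,(784,588),interpolation=cv2.INTER_CUBIC))
cv2.imwrite("pics/t0.png",cv2.resize(b,(784,588),interpolation=cv2.INTER_CUBIC))
E
```

```text
(no output)
```

View pics/s0.png

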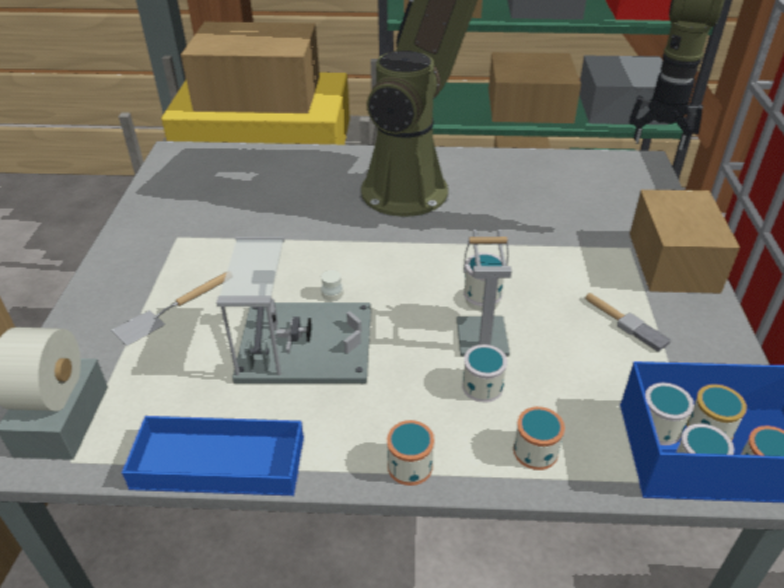

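View pics/t0.png

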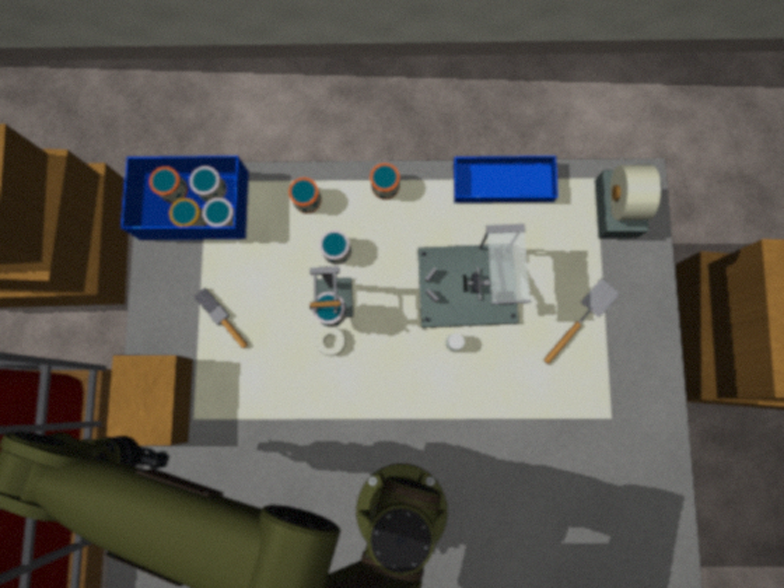

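The scene shows the hanger with the bail tin at about (488,290) and the clamp at about (300,340). In the top view the hanger is at (327,300) and the clamp at (470,285), both nearly aligned with the world axes. Next I'll enlarge both.

```bash
python3 - <<'E'
import cv2,numpy as np
a=cv2.imread("pics/scene0.png");b=cv2.imread("pics/top0.png")
def mk(img,c1,c2,k,out):
    im=np.hstack([cv2.resize(img[y0:y1,x0:x1],None,fx=k,fy=k,interpolation=cv2.INTER_CUBIC) for x0,y0,x1,y1 in (c1,c2)])
    cv2.imwrite(out,im);print(im.shape)
mk(b,(205,150,265,262),(290,150,390,262),5,"pics/t1.png")
mk(a,(322,160,382,290),(155,165,275,295),4.4,"pics/s1.png")
E
```

```text
(560, 800, 3)
(572, 792, 3)
```

View pics/t1.png

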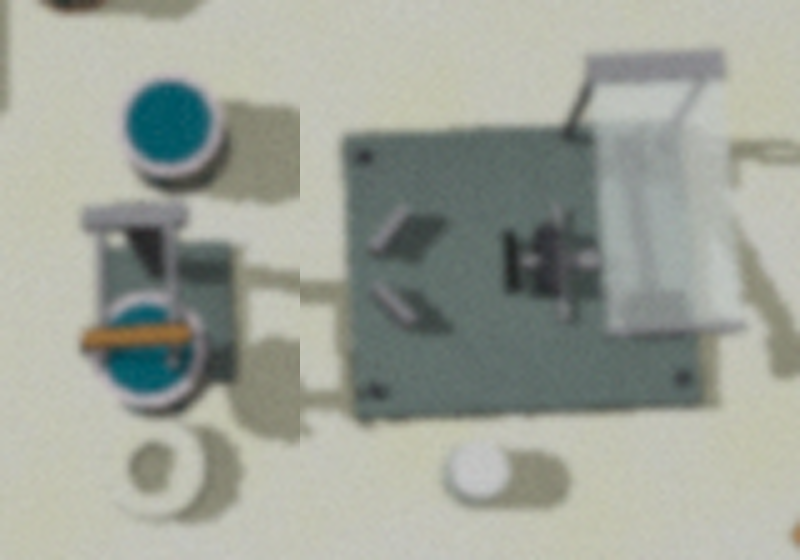

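View pics/s1.png

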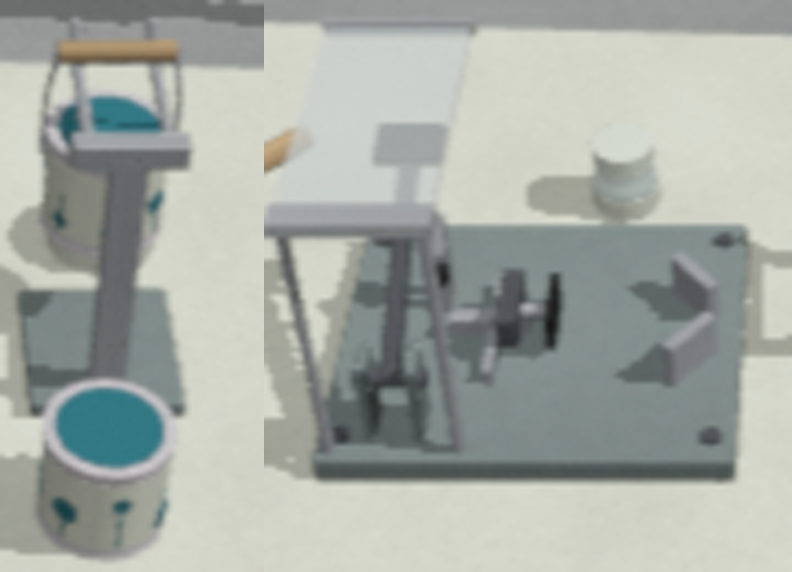

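The crops show the bar from (82,340) to (190,333) in the top view and (58,50) to (179,50) in the scene view. The clamp plate corners and the guard's front edge are clear too. I'll fit the poses from these.

```bash
cat >fit.py <<'E'
from rig import env
import numpy as np
from scipy.optimize import least_squares
np.set_printoptions(precision=4,suppress=True)
cal={n:env.calibration(n) for n in("scene","top")}
def proj(n,P):
    c=cal[n];p=c["view"][:3,:3]@P+c["view"][:3,3];q=c["mtx"]@np.array([p[0],-p[1],-p[2]]);return q[:2]/q[2]
def px(n,side,u,v):
    if n=="top": return (205+u/5 if side=="h" else 290+(u-300)/5),150+v/5
    return (322+u/4.4 if side=="h" else 155+(u-264)/4.4),165+v/4.4-(5 if side=="h" else 0)
def world(p,L):
    c,s=np.cos(p[2]),np.sin(p[2]);return np.array([p[0]+c*L[0]-s*L[1],p[1]+s*L[0]+c*L[1],L[2]])
def fit(obs,side,x0,dz=False):
    r=lambda p:np.concatenate([proj(n,world(p,np.array(L)/1000))-np.array(px(n,side,*uv)) for n,L,uv in obs])
    s=least_squares(r,x0,loss="soft_l1");print(s.x);print(r(s.x).reshape(-1,2));return s.x
E
python3 - <<'E'
from fit import *
C=[("scene",(110,-125,20),(317,463)),("scene",(110,135,20),(735,461)),("scene",(-110,135,20),(746,228)),
("scene",(-84,-122,208),(328,25)),("scene",(-84,-28,208),(475,27)),
("top",(110,135,20),(345,135)),("top",(-110,135,20),(356,415)),("top",(-110,-125,20),(702,404)),("top",(-84,-28,207),(607,328)),("top",(-84,-122,207),(742,325))]
p=fit(C,"c",[.6,-.2,0]);print("seat",world(p,[0,.07,.02]),"pad",world(p,[-.057,-.075,.136]))
for n,L in(("scene",(0,0.017,.0425)),("top",(0,.017,.056))):
    q=proj(n,world(p,L));print("jaw px",n,(q[0]-290)*5+300 if n=="top" else (q[0]-155)*4.4+264,(q[1]-150)*5 if n=="top" else (q[1]-165)*4.4)
B=[("scene",(0,-36,216),(58,50)),("scene",(0,36,216),(179,50)),("top",(0,36,216),(82,340)),("top",(0,-36,216),(190,334))]
print("bar");fit(B,"h",[.5,.1,0])
H=[("scene",(40,-50,14),(35,410)),("scene",(40,50,14),(183,410)),("scene",(-70,-50,14),(27,290)),("scene",(-70,50,14),(165,290)),("top",(40,-50,14),(235,245)),("top",(-70,-50,14),(236,380)),("scene",(-81,-24,226),(75,22)),("scene",(-81,24,226),(152,22))]
print("hanger");p=fit(H,"h",[.5,.1,0]);print("prong",world(p,[-.064,0,.209]))
E
```

```text
[ 0.587  -0.1848  0.0427]
[[-1.7415 -0.1001]
 [ 0.1339  0.1624]
 [ 0.108  -1.3532]
 [-1.1164 -0.1069]
 [-0.1555 -0.635 ]
 [-1.5054 -1.0037]
 [-0.5965  0.118 ]
 [-0.1767 -1.0149]
 [-1.0414  0.7691]
 [ 0.1478  0.0102]]
seat [ 0.584  -0.1148  0.02  ] pad [ 0.5332 -0.2621  0.136 ]
jaw px scene 556.2684265998334 310.1689848395893
jaw px top 505.4274127599754 254.49736154688054
bar
[0.5025 0.1799 0.0431]
[[-0.1389 -0.1867]
 [-0.9755 -0.251 ]
 [-0.5921 -0.2839]
 [-0.6475 -0.1347]]
hanger
[0.5704 0.1817 0.0325]
[[-2.0052 -0.9824]
 [ 0.1302 -0.7936]
 [-2.2513 -0.4154]
 [ 0.1431 -0.2525]
 [-1.0621 -2.1214]
 [-0.5764 -0.5478]
 [ 0.2074  0.2579]
 [ 0.4551  0.3254]]
prong [0.5065 0.1797 0.209 ]
```

```bash
python3 -m crank '[[0.024,-0.0283,0.003,0,0,-0.089],[0.024,-0.0283,0.003,0,0,-0.089],[0.024,-0.0283,0.003,0,0,-0.089],[0.024,-0.0283,0.003,0,0,-0.089],[0.024,-0.0283,0.003,0,0,-0.089],[0.024,-0.0283,0.003,0,0,-0.089],[0.024,-0.0283,0.003,0,0,-0.089],[0.024,-0.0283,0.003,0,0,-0.089],[0.024,-0.0283,0.003,0,0,-0.089],[0.024,-0.0283,0.003,0,0,-0.089]]' 1
python3 -m crank '[[0.0235,-0.0283,0.003,0,0,-0.089],[0.0235,-0.0283,0.003,0,0,-0.089],[0.0235,-0.0283,0.003,0,0,-0.089],[0.0235,-0.0283,0.003,0,0,-0.089],[0,0,0,0,0,0],[0,0,0,0,0,0],[0,0,0,0,0,0]]'
python3 - <<'E'
from fit import *
from scipy.spatial.transform import Rotation as R
s=env.state();print(s["q"],s["eef_pos"],R.from_quat(s["eef_rot"]).as_matrix(),s["contact_force"])
E
```

```text
time: 0.93
eef_pos: [0.4087, 0.2913, 0.4347]
eef_rot: [0.556, 0.831, -0.0, -0.0]
contact_force: [1.2, 0.3, -0.7]
width: 0.0858
time: 1.52
eef_pos: [0.5018, 0.1798, 0.4462]
eef_rot: [0.692, 0.722, -0.0, -0.001]
contact_force: [-0.2, -0.0, 0.2]
width: 0.0854
[ 0.3439  0.1739 -0.1325  1.2657  0.0005  1.8735] [0.5018 0.1798 0.4462] [[-0.0411  0.9992 -0.0013]
 [ 0.9992  0.0411  0.0001]
 [ 0.0001 -0.0013 -1.    ]] [-0.2488 -0.0398  0.2096]
```

```bash
python3 -m crank '[[0.001,0,-0.015,0,0,0],[0,0,-0.015,0,0,0],[0,0,-0.015,0,0,0],[0,0,-0.015,0,0,0],[0,0,-0.015,0,0,0],[0,0,0,0,0,0],[0,0,0,0,0,0]]' 1
python3 - <<'E'
from rig import env
import cv2,numpy as np
a=env.read_camera("scene")[:,:,::-1];b=env.read_camera("top")[:,:,::-1]
im=np.hstack([cv2.resize(a[110:250,310:390],None,fx=4,fy=4,interpolation=cv2.INTER_CUBIC),cv2.resize(b[150:290,190:290],None,fx=4,fy=4,interpolation=cv2.INTER_CUBIC)])
cv2.imwrite("pics/g1.png",im)
E
```

```text
time: 2.1
eef_pos: [0.5018, 0.1808, 0.3712]
eef_rot: [0.692, 0.722, -0.001, -0.001]
contact_force: [0.8, 0.5, 0.6]
width: 0.0853
```

View pics/g1.png

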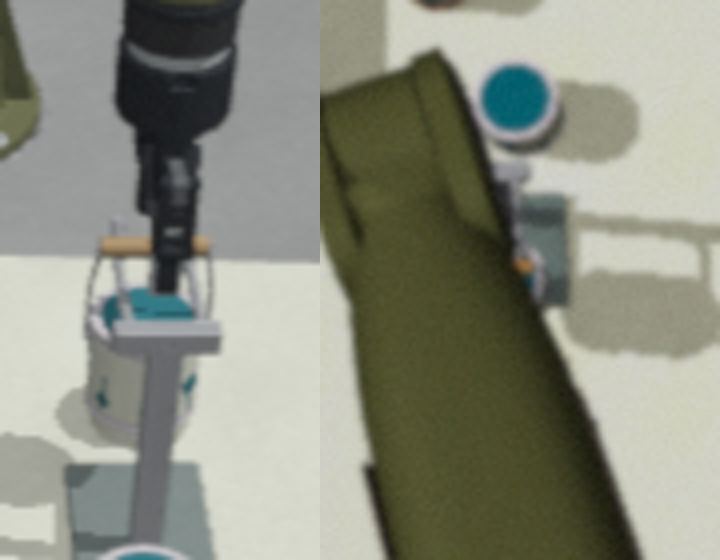

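The near finger stands between the prongs, around (167,280) in the crop, slightly to the +y side of the bar's middle at (155,245). Part of that offset is perspective. I'll move 2 mm to -y and close gently.

```bash
python3 -m crank '[[0.0005,-0.002,0,0,0,0],[0,0,0,0,0,0],[0,0,0,0,0,0]]' 1
python3 -m crank '[[0,0,0,0,0,0],[0,0,0,0,0,0],[0,0,0,0,0,0],[0,0,0,0,0,0],[0,0,0,0,0,0],[0,0,0,0,0,0],[0,0,0,0,0,0],[0,0,0,0,0,0],[0,0,0,0,0,0],[0,0,0,0,0,0]]' -1 50
python3 -m crank '[[0,0,0.002,0,0,0],[0,0,0.004,0,0,0],[0,0,0.004,0,0,0],[0,0,0.004,0,0,0],[0,0,0.004,0,0,0],[0,0,0.004,0,0,0],[0,0,0.004,0,0,0],[0,0,0.004,0,0,0],[0,0,0.004,0,0,0],[0,0,0.004,0,0,0]]'
```

```text
time: 2.45
eef_pos: [0.5037, 0.1778, 0.3724]
eef_rot: [0.692, 0.721, 0.001, 0.0]
contact_force: [-0.5, 0.9, 0.4]
width: 0.0852
time: 3.28
eef_pos: [0.5036, 0.1778, 0.3718]
eef_rot: [0.692, 0.721, 0.0, 0.0]
contact_force: [0.4, 0.7, 1.0]
width: 0.0125
time: 4.12
eef_pos: [0.5035, 0.1778, 0.4101]
eef_rot: [0.692, 0.721, -0.0, -0.0]
contact_force: [-0.5, -0.2, -1.1]
width: 0.0123
```

```bash
python3 -m crank '[[-0.004,0,-0.004,0,0,0],[-0.01,-0.0004,-0.003,0,0,0],[-0.012,-0.0005,0,0,0,0],[-0.012,-0.0005,0,0,0,0],[-0.012,-0.0005,0,0,0,0],[-0.012,-0.0005,0,0,0,0],[-0.012,-0.0005,0,0,0,0],[-0.012,-0.0005,0,0,0,0],[-0.012,-0.0005,0,0,0,0],[0,0,0,0,0,0]]'
python3 - <<'E'
from rig import env
import cv2,numpy as np
a=env.read_camera("scene")[:,:,::-1]
cv2.imwrite("pics/g2.png",cv2.resize(a[90:290,160:400],None,fx=3,fy=3,interpolation=cv2.INTER_CUBIC));s=env.state();print(s["q"],s["contact_force"],s["torque"])
E
```

```text
time: 4.95
eef_pos: [0.4031, 0.1736, 0.4028]
eef_rot: [0.692, 0.722, -0.0, -0.0]
contact_force: [0.1, 0.2, -1.6]
width: 0.0122
[ 4.06080687e-01  1.32952140e-02 -4.09453393e-01  1.14764706e+00
 -1.58524395e-05  1.93511430e+00] [-0.26146613 -0.38390689 -0.98886244] [ 0.01470707 -0.05169868 -0.00463399]
```

View pics/g2.png

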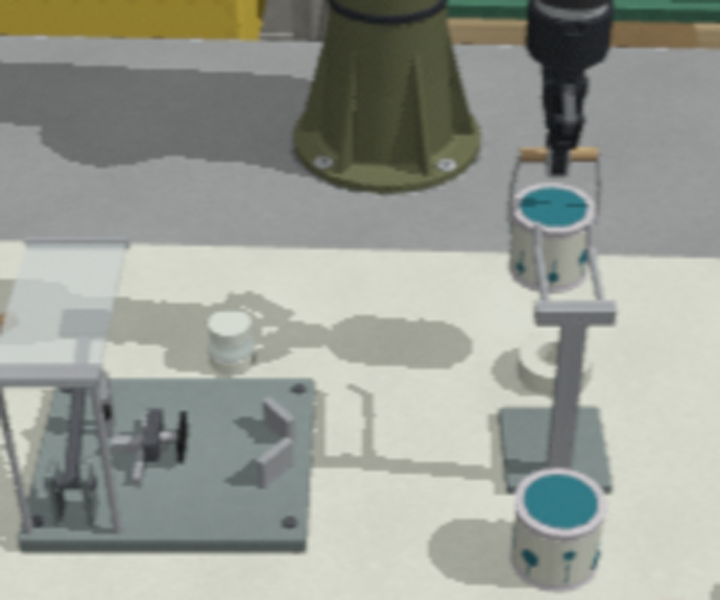

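The tin hangs upright in front of the hanger at (555,235), clear of the prongs, and the bar is gripped near its middle. Next I carry it to the clamp.

```bash
python3 -m crank '[[0,-0.008,0.005,0,0,0],[0,-0.015,0.005,0,0,0],[0,-0.02,0.008,0,0,0],[0,-0.02,0.008,0,0,0],[0.003,-0.02,0.008,0,0,0],[0.006,-0.02,0.006,0,0,0],[0.009,-0.02,0,0,0,0],[0.012,-0.02,0,0,0,0],[0.014,-0.018,0,0,0,0],[0.014,-0.016,0,0,0,0]]'
python3 -m crank '[[0.015,-0.015,0,0,0,0],[0.015,-0.015,0,0,0,0],[0.015,-0.015,0,0,0,0],[0.015,-0.015,0,0,0,0],[0.015,-0.015,0,0,0,0],[0.013,-0.013,0,0,0,0],[0.011,-0.01,0,0,0,0],[0.009,-0.007,0,0,0,0],[0.006,-0.005,0,0,0,0],[0.003,-0.002,0,0,0,0]]'
python3 -m crank '[[0,0,0,0,0,0],[0,0,0,0,0,0],[0,0,0,0,0,0],[0,0,0,0,0,0],[0,0,0,0,0,0],[0,0,0,0,0,0]]'
```

```text
time: 5.83
eef_pos: [0.4644, -0.0051, 0.4433]
eef_rot: [0.693, 0.721, 0.0, 0.001]
contact_force: [0.6, 0.2, -0.6]
width: 0.0124
time: 6.67
eef_pos: [0.5814, -0.1164, 0.4425]
eef_rot: [0.693, 0.721, -0.0, 0.0]
contact_force: [-0.0, 0.5, -1.2]
width: 0.0122
time: 7.17
eef_pos: [0.5803, -0.1148, 0.4429]
eef_rot: [0.692, 0.722, 0.0, 0.0]
contact_force: [0.5, 1.0, -1.9]
width: 0.0122
```

```bash
python3 -m crank '[[0.004,-0.007,0,0,0,0],[0,0,-0.01,0,0,0],[0,0,-0.015,0,0,0],[0,0,-0.015,0,0,0],[0,0,-0.015,0,0,0],[0,0,-0.015,0,0,0],[0,0,-0.012,0,0,0],[0,0,-0.01,0,0,0],[0,0,-0.008,0,0,0],[0,0,-0.006,0,0,0]]'
python3 -m crank '[[0,0,0,0,0,0],[0,0,0,0,0,0],[0,0,0,0,0,0]]'
python3 - <<'E'
from fit import *
import cv2
a=env.read_camera("scene")[:,:,::-1]
cv2.imwrite("pics/g3.png",cv2.resize(a[150:280,150:280],None,fx=4.6,fy=4.6,interpolation=cv2.INTER_CUBIC));s=env.state();p=s["eef_pos"];print(p)
f=lambda P:(proj("scene",np.array(P))-150)*4.6
for nm,y in(("L",-.04),("C",0),("R",.04)):
  for z in(p[2]-.29,p[2]-.29+.075): print(nm,z,f([p[0],p[1]+y,z]))
print("bar",f([p[0],p[1],p[2]-.155]))
E
```

```text
time: 8.0
eef_pos: [0.5843, -0.1222, 0.3355]
eef_rot: [0.693, 0.721, -0.0, -0.0]
contact_force: [0.4, 0.2, -1.2]
width: 0.012
time: 8.25
eef_pos: [0.5848, -0.1222, 0.3374]
eef_rot: [0.692, 0.721, 0.0, 0.0]
contact_force: [-0.1, -0.0, -2.7]
width: 0.0124
[ 0.5849 -0.1222  0.3375]
L 0.04751547000187123 [337.2812 386.0212]
L 0.12251547000187123 [326.8797 294.197 ]
C 0.04751547000187123 [402.3484 387.8185]
C 0.12251547000187123 [394.2614 295.9689]
R 0.04751547000187123 [467.5383 389.6192]
R 0.12251547000187123 [461.7747 297.7443]
bar [387.3635 217.6249]
```

View pics/g3.png

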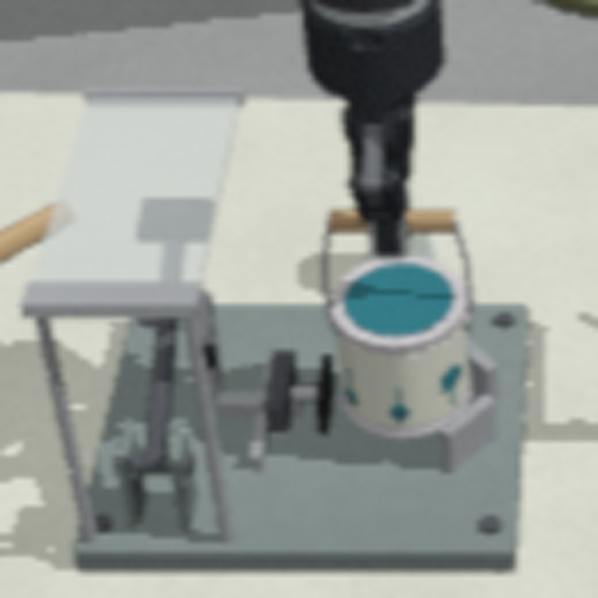

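The tin hangs upright over its place. Its lid is centred at (400,298), about 3 mm to +y of the TCP. I'll shift by -2 mm in y and lower it while watching the force.

```bash
python3 -m crank '[[0,-0.002,-0.003,0,0,0],[0,0,-0.005,0,0,0],[0,0,-0.005,0,0,0],[0,0,-0.004,0,0,0],[0,0,-0.003,0,0,0],[0,0,-0.002,0,0,0],[0,0,0,0,0,0],[0,0,0,0,0,0],[0,0,0,0,0,0]]'
python3 -m crank '[[0,0,-0.001,0,0,0],[0,0,-0.001,0,0,0],[0,0,0,0,0,0],[0,0,0,0,0,0],[0,0,0,0,0,0]]'
```

```text
time: 9.05
eef_pos: [0.5846, -0.1241, 0.3149]
eef_rot: [0.692, 0.721, 0.0, 0.0]
contact_force: [-0.7, 0.2, -2.0]
width: 0.0125
time: 9.47
eef_pos: [0.5845, -0.1241, 0.3127]
eef_rot: [0.692, 0.721, -0.0, -0.0]
contact_force: [0.1, -0.3, -2.2]
width: 0.0123
```

```bash
python3 -m crank '[[0,0,-0.001,0,0,0],[0,0,0,0,0,0],[0,0,0,0,0,0],[0,0,0,0,0,0]]'
python3 -m crank '[[0,0,-0.001,0,0,0],[0,0,0,0,0,0],[0,0,0,0,0,0],[0,0,0,0,0,0]]'
python3 -m crank '[[0,0,-0.0007,0,0,0],[0,0,0,0,0,0],[0,0,0,0,0,0],[0,0,0,0,0,0]]'
```

```text
time: 9.8
eef_pos: [0.5845, -0.1241, 0.3117]
eef_rot: [0.692, 0.721, -0.0, -0.0]
contact_force: [-0.1, 0.6, -2.8]
width: 0.0126
time: 10.13
eef_pos: [0.5846, -0.1241, 0.311]
eef_rot: [0.692, 0.721, 0.0, 0.0]
contact_force: [-0.6, -0.1, 2.3]
width: 0.0123
time: 10.47
eef_pos: [0.5846, -0.1241, 0.311]
eef_rot: [0.692, 0.721, 0.0, 0.0]
contact_force: [-1.1, 0.1, 6.8]
width: 0.0123
```

Contact came at z = 0.311, as predicted. I release and rise.

```bash
python3 -m crank '[[0,0,0.0005,0,0,0],[0,0,0,0,0,0],[0,0,0,0,0,0],[0,0,0,0,0,0],[0,0,0,0,0,0],[0,0,0,0,0,0],[0,0,0,0,0,0],[0,0,0,0,0,0]]' 0.6
python3 -m crank '[[0,0,0.003,0,0,0],[0,0,0.008,0,0,0],[0,0,0.012,0,0,0],[0,0,0.02,0,0,0],[0,0,0.025,0,0,0],[0,0,0.025,0,0,0],[0,0,0.025,0,0,0],[0,0,0.02,0,0,0],[0,0,0,0,0,0],[0,0,0,0,0,0]]'
python3 - <<'E'
from fit import *
import cv2
a=env.read_camera("scene")[:,:,::-1]
cv2.imwrite("pics/g4.png",cv2.resize(a[150:280,150:280],None,fx=4.6,fy=4.6,interpolation=cv2.INTER_CUBIC))
f=lambda P:(proj("scene",np.array(P))-150)*4.6
for nm,y in(("L",-.04),("C",0),("R",.04)):
  for z in(.02,.095): print(nm,z,f([.584,-.1208+y,z]))
print("lid far/near",f([.544,-.1208,.095]),f([.624,-.1208,.095]))
print(env.state()["q"])
E
```

```text
time: 11.13
eef_pos: [0.5845, -0.1241, 0.3104]
eef_rot: [0.692, 0.721, -0.0, -0.0]
contact_force: [0.5, 0.9, -0.5]
width: 0.0681
time: 11.97
eef_pos: [0.5848, -0.1242, 0.4505]
eef_rot: [0.692, 0.721, 0.001, 0.002]
contact_force: [0.9, 0.1, -0.5]
width: 0.0684
L 0.02 [343.3404 417.2297]
L 0.095 [333.2912 327.7312]
C 0.02 [407.5727 419.0328]
C 0.095 [399.778  329.5117]
R 0.02 [471.9247 420.8392]
R 0.095 [466.3929 331.2957]
lid far/near [407.285  285.4952] [391.9333 375.5088]
[-0.2092  0.296   0.0292  1.3031  0.      1.3206]
```

View pics/g4.png

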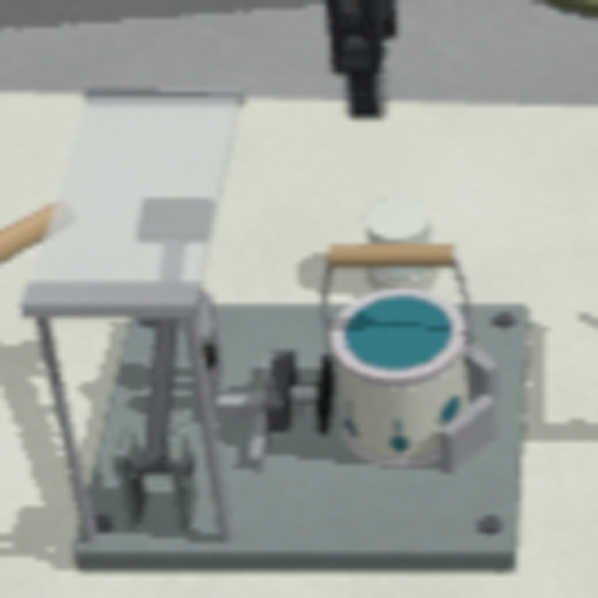

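The tin stands upright on the plate, lid centred at (399,335) where (400,330) was predicted. Now I work out the lever approach: 47° tilt, jaws closing along the clamp's y.

```bash
python3 - <<'E'
from fit import *
p=[.587,-.1848,.0427]
print("pad px",[(proj("scene",world(p,[x,y,.136]))-150)*4.6 for x,y in((-.073,-.053),(-.041,-.097),(-.057,-.075))])
t=np.radians(47);u=np.array([np.sin(t)*np.cos(p[2]),np.sin(t)*np.sin(p[2]),-np.cos(t)])
P=world(p,[-.061,-.078,.144]);print(u)
for b in(0,.01,.06):print(b,P-(b+.173)*u)
E
python3 -m crank '[[-0.02,-0.008,0,0,0,0.12],[-0.02,-0.008,0,0,0,0.12],[-0.02,-0.008,0,0,0,0.12],[-0.02,-0.008,0,0,0,0.12],[-0.02,-0.008,0,0,0,0.12],[-0.02,-0.008,0,0,0,0.12],[-0.02,-0.008,0,0,0,0.12],[-0.02,-0.01,0,0,0,0.12],[-0.02,-0.01,0,0,0,0.12],[-0.015,-0.01,0,0,0,0.12]]' -1 50
python3 -m crank '[[0,-0.01,0,0,0,0.12],[0,-0.01,0,0,0,0.12],[0,-0.01,0,0,0,0.12],[0,-0.01,0,0,0,0.011],[0,0,0,0,0,0],[0,0,0,0,0,0],[0,0,0,0,0,0]]'
python3 -c "
from rig import env
s=env.state();print(s['q'],s['eef_pos'])"
```

```text
pad px [array([212.4847, 200.0918]), array([132.0915, 233.8746]), array([172.6375, 216.8363])]
[ 0.7307  0.0312 -0.682 ]
0 [ 0.403  -0.2707  0.262 ]
0.01 [ 0.3957 -0.271   0.2688]
0.06 [ 0.3591 -0.2726  0.3029]
time: 12.85
eef_pos: [0.3876, -0.21, 0.4472]
eef_rot: [0.161, 0.987, 0.0, -0.001]
contact_force: [0.3, -0.5, 0.4]
width: 0.0
time: 13.43
eef_pos: [0.3892, -0.2497, 0.4478]
eef_rot: [-0.02, 1.0, 0.001, -0.001]
contact_force: [0.2, -0.2, 0.4]
width: 0.0001
[-5.70393230e-01  3.95733830e-02 -2.80027707e-01  1.25284545e+00
  2.42733219e-04 -6.10889371e-01] [ 0.38922971 -0.24965458  0.44778093]
```

```bash
python3 -m crank '[[-0.005,-0.003,0,0.005,-0.117,0],[-0.005,-0.003,0,0.005,-0.117,0],[-0.005,-0.003,0,0.005,-0.117,0],[-0.005,-0.003,0,0.005,-0.117,0],[-0.005,-0.003,0,0.005,-0.117,0],[-0.005,-0.004,0,0.005,-0.117,0],[-0.003,-0.004,0,0.005,-0.117,0],[0,0,0,0,0,0],[0,0,0,0,0,0]]'
python3 -m crank '[[0,0,-0.02,0,0,0],[0,0,-0.02,0,0,0],[0,0,-0.02,0,0,0],[0,0,-0.02,0,0,0],[0,0,-0.02,0,0,0],[0,0,-0.02,0,0,0],[0,0,-0.015,0,0,0],[0,0,-0.01,0,0,0],[0,0,0,0,0,0],[0,0,0,0,0,0]]'
python3 - <<'E'
from rig import env
from scipy.spatial.transform import Rotation as R
import cv2,numpy as np
np.set_printoptions(precision=4,suppress=True)
s=env.state();M=R.from_quat(s['eef_rot']).as_matrix();print(s['q'],s['eef_pos'],M[:,2],M[:,1],s['eef_pos']+.173*M[:,2],s['contact_force'])
E
```

```text
time: 14.18
eef_pos: [0.3555, -0.2724, 0.4476]
eef_rot: [-0.018, 0.918, 0.009, 0.397]
contact_force: [-0.1, 0.2, -0.3]
width: 0.0
time: 15.02
eef_pos: [0.3573, -0.2729, 0.3032]
eef_rot: [-0.019, 0.918, 0.01, 0.397]
contact_force: [-0.5, -0.8, 1.1]
width: 0.0003
[-0.8536 -0.1014 -0.9499  0.137   0.6073 -0.707 ] [ 0.3573 -0.2729  0.3032] [ 0.7283  0.0331 -0.6845] [-0.0428  0.9991  0.0028] [ 0.4832 -0.2672  0.1848] [-0.464  -0.7924  1.08  ]
```

```bash
python3 -m crank '[[0.009,0.0005,-0.007,0,0,0],[0.009,0.0005,-0.007,0,0,0],[0.009,0.0005,-0.007,0,0,0],[0.007,0.0005,-0.007,0,0,0],[0.004,0,-0.003,0,0,0],[0,0,0,0,0,0],[0,0,0,0,0,0],[0,0,0,0,0,0]]'
python3 - <<'E'
from rig import env
import cv2,numpy as np
print(env.state()['q'])
a=env.read_camera("scene")[:,:,::-1];b=env.read_camera("top")[:,:,::-1]
im=np.hstack([cv2.resize(a[130:270,150:240],None,fx=4,fy=4,interpolation=cv2.INTER_CUBIC),cv2.resize(b[140:280,300:400],None,fx=4,fy=4,interpolation=cv2.INTER_CUBIC)])
cv2.imwrite("pics/l1.png",im)
E
```

```text
time: 15.68
eef_pos: [0.3947, -0.2713, 0.2732]
eef_rot: [-0.019, 0.917, 0.009, 0.399]
contact_force: [-0.3, -0.1, 0.6]
width: -0.0002
[-0.77917952 -0.00170597 -0.96006733 -0.01808877  0.56486719 -0.63199536]
```

View pics/l1.png

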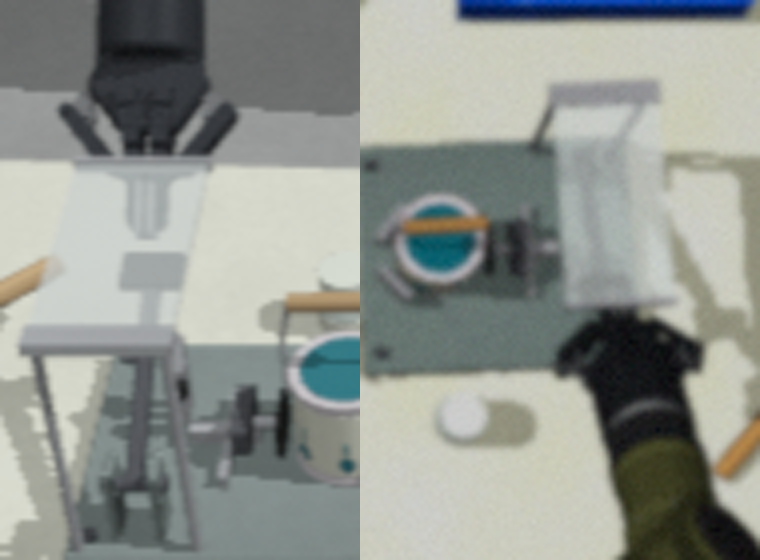

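The tip at (148,235) is under the guard and in line with the pad at (153,272), and the gripper body is clear in front of the guard edge. I close in on contact.

```bash
python3 -m crank '[[0.004,0,-0.0035,0,0,0],[0.0035,0,-0.0035,0,0,0],[0,0,0,0,0,0],[0,0,0,0,0,0]]'
python3 -m crank '[[0,0,-0.002,0,0,0],[0,0,0,0,0,0],[0,0,0,0,0,0]]'
python3 -m crank '[[0,0,-0.002,0,0,0],[0,0,0,0,0,0],[0,0,0,0,0,0]]'
python3 -c "
from rig import env
print(env.state()['q'],env.state()['torque'])"
```

```text
time: 16.12
eef_pos: [0.402, -0.271, 0.2651]
eef_rot: [-0.019, 0.917, 0.009, 0.398]
contact_force: [-0.5, -0.3, 0.2]
width: 0.0
time: 16.37
eef_pos: [0.4019, -0.271, 0.2633]
eef_rot: [-0.019, 0.917, 0.009, 0.398]
contact_force: [-0.3, -0.5, 0.6]
width: 0.0001
time: 16.62
eef_pos: [0.4022, -0.2713, 0.2619]
eef_rot: [-0.019, 0.917, 0.009, 0.399]
contact_force: [-1.2, -0.9, 4.5]
width: 0.0
[-0.76606067  0.03044118 -0.96568645 -0.06326447  0.55770439 -0.61915151] [0.03137137 0.42048968 0.0377729 ]
```

Contact came at z = 0.262, as predicted. I follow the pad's arc down about 30 mm, taking tilt off on the way.

```bash
python3 -m crank '[[-0.0012,0,-0.003,0,0,0],[-0.0012,0,-0.003,0,0,0],[-0.0012,0,-0.003,0,0,0],[0,0,0,0,0,0],[0,0,0,0,0,0]]'
python3 -m crank '[[0.0019,0.0001,0,-0.001,0.025,0],[0.0019,0.0001,0,-0.001,0.025,0],[0.0019,0.0001,0,-0.001,0.025,0],[0.002,0.0001,0,-0.001,0.025,0],[0,0,0,0,0,0],[0,0,0,0,0,0]]'
python3 -c "
from rig import env
from scipy.spatial.transform import Rotation as R
s=env.state();M=R.from_quat(s['eef_rot']).as_matrix();print(s['q'],M[:,2],s['eef_pos']+.173*M[:,2])"
```

```text
time: 17.03
eef_pos: [0.3986, -0.2715, 0.2531]
eef_rot: [-0.019, 0.917, 0.008, 0.399]
contact_force: [-4.8, 0.6, 6.3]
width: -0.0003
time: 17.53
eef_pos: [0.4071, -0.2712, 0.2537]
eef_rot: [-0.02, 0.935, 0.007, 0.353]
contact_force: [0.9, -0.0, 5.7]
width: 0.0001
[-0.73791537  0.0505297  -0.91667234  0.04417667  0.48353225 -0.63891831] [ 0.66039787  0.02788139 -0.75039808] [ 0.52130118 -0.26633135  0.12389586]
```

```bash
python3 -m crank '[[0.0022,0.0001,-0.0002,-0.001,0.025,0],[0.0022,0.0001,-0.0002,-0.001,0.025,0],[0.0022,0.0001,-0.0003,-0.001,0.025,0],[0,0,0,0,0,0],[0,0,0,0,0,0]]'
python3 -m crank '[[0.0026,0.0001,0,-0.001,0.025,0],[0,0,0,0,0,0],[0,0,0,0,0,0]]'
python3 -m crank '[[-0.0003,0,-0.0015,0,0,0],[0,0,0,0,0,0],[0,0,0,0,0,0]]'
python3 -c "
from rig import env
from scipy.spatial.transform import Rotation as R
s=env.state();M=R.from_quat(s['eef_rot']).as_matrix();print(s['q'],M[:,2],s['eef_pos']+.173*M[:,2])"
```

```text
time: 17.95
eef_pos: [0.414, -0.2709, 0.2532]
eef_rot: [-0.02, 0.948, 0.007, 0.318]
contact_force: [1.4, 0.8, 6.3]
width: 0.0001
time: 18.2
eef_pos: [0.4164, -0.2708, 0.2531]
eef_rot: [-0.02, 0.952, 0.007, 0.306]
contact_force: [0.3, 0.2, 6.5]
width: -0.0003
time: 18.45
eef_pos: [0.4159, -0.2708, 0.2515]
eef_rot: [-0.02, 0.952, 0.006, 0.306]
contact_force: [-0.2, 0.8, 7.3]
width: -0.0001
[-0.70301586  0.07149174 -0.85477285  0.15875839  0.40680537 -0.64297349] [ 0.58293534  0.02463935 -0.81214487] [ 0.5167668  -0.26652316  0.11100397]
```

```bash
for i in 1; do python3 -m crank '[[-0.0008,0,-0.0025,0,0,0],[-0.0008,0,-0.0025,0,0,0],[0,0,0,0,0,0],[0,0,0,0,0,0]]'; done
python3 -m crank '[[-0.0003,0,-0.001,0,0,0],[0,0,0,0,0,0],[0,0,0,0,0,0]]'
python3 -m crank '[[-0.0003,0,-0.001,0,0,0],[0,0,0,0,0,0],[0,0,0,0,0,0]]'
python3 -m crank '[[-0.0002,0,-0.001,0,0,0],[0,0,0,0,0,0],[0,0,0,0,0,0]]'
python3 -m crank '[[-0.0002,0,-0.001,0,0,0],[0,0,0,0,0,0],[0,0,0,0,0,0]]'
```

```text
time: 18.78
eef_pos: [0.4145, -0.2709, 0.2467]
eef_rot: [-0.02, 0.952, 0.006, 0.307]
contact_force: [1.1, 0.6, 7.8]
width: 0.0001
time: 19.03
eef_pos: [0.4143, -0.2709, 0.2458]
eef_rot: [-0.02, 0.952, 0.006, 0.307]
contact_force: [-0.1, -0.3, 7.5]
width: -0.0
time: 19.28
eef_pos: [0.414, -0.2709, 0.2448]
eef_rot: [-0.02, 0.952, 0.007, 0.307]
contact_force: [1.0, 0.7, 6.0]
width: 0.0
time: 19.53
eef_pos: [0.4138, -0.2709, 0.2438]
eef_rot: [-0.02, 0.952, 0.006, 0.307]
contact_force: [1.3, 0.2, 8.1]
width: 0.0004
time: 19.78
eef_pos: [0.4136, -0.2709, 0.2428]
eef_rot: [-0.02, 0.952, 0.006, 0.307]
contact_force: [0.7, 0.3, 7.4]
width: 0.0
```

```bash
python3 -m crank '[[-0.0002,0,-0.001,0,0,0],[0,0,0,0,0,0],[0,0,0,0,0,0]]'
python3 -m crank '[[-0.0002,0,-0.001,0,0,0],[0,0,0,0,0,0],[0,0,0,0,0,0]]'
```

```text
time: 20.03
eef_pos: [0.4134, -0.2709, 0.2419]
eef_rot: [-0.02, 0.952, 0.006, 0.307]
contact_force: [-0.2, 1.6, 8.8]
width: -0.0002
time: 20.28
eef_pos: [0.4132, -0.2709, 0.2409]
eef_rot: [-0.02, 0.951, 0.006, 0.307]
contact_force: [-0.1, 1.1, 9.0]
width: 0.0
```

```bash
for k in 1; do python3 -m crank '[[-0.0002,0,-0.001,0,0,0],[0,0,0,0,0,0],[0,0,0,0,0,0]]'|grep -E "pos|force"
python3 -m crank '[[-0.0002,0,-0.001,0,0,0],[0,0,0,0,0,0],[0,0,0,0,0,0]]'|grep -E "pos|force"
python3 -m crank '[[-0.0002,0,-0.001,0,0,0],[0,0,0,0,0,0],[0,0,0,0,0,0]]'|grep -E "pos|force"
python3 -m crank '[[-0.0002,0,-0.001,0,0,0],[0,0,0,0,0,0],[0,0,0,0,0,0]]'|grep -E "pos|force"; done
```

```text
eef_pos: [0.413, -0.2709, 0.24]
contact_force: [-0.8, 0.1, 8.3]
eef_pos: [0.4128, -0.2709, 0.239]
contact_force: [-0.3, 2.1, 8.1]
eef_pos: [0.4127, -0.2709, 0.238]
contact_force: [-0.9, 0.4, 8.7]
eef_pos: [0.4124, -0.2709, 0.237]
contact_force: [-1.4, 0.6, 9.7]
```

```bash
python3 -m crank '[[-0.0002,0,-0.001,0,0,0],[0,0,0,0,0,0],[0,0,0,0,0,0]]'|grep -E "pos|force"
python3 -m crank '[[-0.0002,0,-0.001,0,0,0],[0,0,0,0,0,0],[0,0,0,0,0,0]]'|grep -E "pos|force"
python3 -m crank '[[-0.0002,0,-0.001,0,0,0],[0,0,0,0,0,0],[0,0,0,0,0,0]]'|grep -E "pos|force"
python3 -m crank '[[-0.0002,0,-0.001,0,0,0],[0,0,0,0,0,0],[0,0,0,0,0,0]]'|grep -E "pos|force"
```

```text
eef_pos: [0.4122, -0.2709, 0.236]
contact_force: [-2.2, 0.6, 10.0]
eef_pos: [0.4121, -0.271, 0.2351]
contact_force: [-0.5, 1.0, 10.7]
eef_pos: [0.4119, -0.271, 0.2341]
contact_force: [-0.4, 0.8, 10.5]
eef_pos: [0.4117, -0.2709, 0.2332]
contact_force: [-0.5, 1.2, 10.9]
```

```bash
python3 -m crank '[[-0.0001,0,-0.001,0,0,0],[0,0,0,0,0,0],[0,0,0,0,0,0]]'|grep -E "pos|force"
python3 -m crank '[[-0.0001,0,-0.001,0,0,0],[0,0,0,0,0,0],[0,0,0,0,0,0]]'|grep -E "pos|force"
python3 -m crank '[[-0.0001,0,-0.001,0,0,0],[0,0,0,0,0,0],[0,0,0,0,0,0]]'|grep -E "pos|force"
python3 -m crank '[[-0.0001,0,-0.001,0,0,0],[0,0,0,0,0,0],[0,0,0,0,0,0]]'|grep -E "pos|force"
```

```text
eef_pos: [0.4116, -0.271, 0.2322]
contact_force: [-1.5, 0.9, 11.2]
eef_pos: [0.4115, -0.271, 0.2311]
contact_force: [-1.2, 0.7, 12.1]
eef_pos: [0.4113, -0.271, 0.2301]
contact_force: [-2.2, 2.0, 11.0]
eef_pos: [0.4112, -0.271, 0.2291]
contact_force: [-3.1, 1.0, 12.2]
```

```bash
python3 -m crank '[[-0.0001,0,-0.001,0,0,0],[0,0,0,0,0,0],[0,0,0,0,0,0]]'|grep -E "pos|force"
python3 -m crank '[[-0.0001,0,-0.001,0,0,0],[0,0,0,0,0,0],[0,0,0,0,0,0]]'|grep -E "pos|force"
python3 -m crank '[[-0.0001,0,-0.001,0,0,0],[0,0,0,0,0,0],[0,0,0,0,0,0]]'|grep -E "pos|force"
python3 -m crank '[[-0.0001,0,-0.001,0,0,0],[0,0,0,0,0,0],[0,0,0,0,0,0]]'|grep -E "pos|force"
python3 -c "
from rig import env
print(env.state()['q'],env.state()['time'])"
```

```text
eef_pos: [0.411, -0.2709, 0.2279]
contact_force: [-1.0, 0.2, 8.1]
eef_pos: [0.4109, -0.271, 0.2269]
contact_force: [-0.9, 0.1, 10.5]
eef_pos: [0.4108, -0.271, 0.2259]
contact_force: [-2.4, 1.0, 9.9]
eef_pos: [0.4107, -0.271, 0.2249]
contact_force: [-2.0, 0.4, 9.7]
[-0.71146983  0.11260172 -0.89210711  0.08261849  0.4111815  -0.65097958] 24.2833
```

The force fell from 12.2 N to 8.1 N at z ≈ 0.228 and stayed below its old trend, which looks like the catch. I ease up a few mm to see whether the pad follows.

```bash
python3 -m crank '[[0.0001,0,0.002,0,0,0],[0,0,0,0,0,0],[0,0,0,0,0,0]]'|grep -E "pos|force"
python3 -m crank '[[0.0001,0,0.002,0,0,0],[0,0,0,0,0,0],[0,0,0,0,0,0]]'|grep -E "pos|force"
python3 -m crank '[[0.0001,0,0.002,0,0,0],[0,0,0,0,0,0],[0,0,0,0,0,0]]'|grep -E "pos|force"
```

```text
eef_pos: [0.4109, -0.271, 0.2271]
contact_force: [-2.0, 0.0, 12.0]
eef_pos: [0.4112, -0.271, 0.2294]
contact_force: [-2.8, 1.4, 12.7]
eef_pos: [0.4114, -0.271, 0.2314]
contact_force: [-1.4, 1.1, 12.0]
```

```bash
python3 -m crank '[[0.0001,0,0.0015,0,0,0],[0,0,0,0,0,0],[0,0,0,0,0,0]]'|grep -E "pos|force"
python3 -m crank '[[0.0002,0,0.0015,0,0,0],[0,0,0,0,0,0],[0,0,0,0,0,0]]'|grep -E "pos|force"
python3 -m crank '[[0.0002,0,0.0015,0,0,0],[0,0,0,0,0,0],[0,0,0,0,0,0]]'|grep -E "pos|force"
```

```text
eef_pos: [0.4116, -0.271, 0.2329]
contact_force: [0.5, 1.6, 11.0]
eef_pos: [0.4118, -0.271, 0.2344]
contact_force: [-0.0, 1.1, 10.1]
eef_pos: [0.412, -0.271, 0.2359]
contact_force: [0.9, 1.3, 9.9]
```

The force just retraced its curve, so the lever isn't caught yet. I press again, going past the dip in small steps and watching for the stop's steep rise.

```bash
python3 -m crank '[[-0.0004,0,-0.003,0,0,0],[-0.0004,0,-0.003,0,0,0],[-0.0003,0,-0.0025,0,0,0],[0,0,0,0,0,0],[0,0,0,0,0,0]]'|grep -E "pos|force"
python3 -m crank '[[-0.0001,0,-0.001,0,0,0],[0,0,0,0,0,0],[0,0,0,0,0,0]]'|grep -E "pos|force"
python3 -m crank '[[-0.0001,0,-0.001,0,0,0],[0,0,0,0,0,0],[0,0,0,0,0,0]]'|grep -E "pos|force"
python3 -m crank '[[-0.0001,0,-0.001,0,0,0],[0,0,0,0,0,0],[0,0,0,0,0,0]]'|grep -E "pos|force"
```

```text
eef_pos: [0.4107, -0.271, 0.227]
contact_force: [1.6, 0.8, 7.9]
eef_pos: [0.4107, -0.271, 0.2262]
contact_force: [0.6, 0.8, 9.2]
eef_pos: [0.4106, -0.271, 0.2252]
contact_force: [-0.1, 1.0, 10.0]
eef_pos: [0.4105, -0.271, 0.2242]
contact_force: [0.3, 1.1, 11.2]
```

```bash
python3 -m crank '[[-0.0001,0,-0.001,0,0,0],[0,0,0,0,0,0],[0,0,0,0,0,0]]'|grep -E "pos|force"
python3 -m crank '[[-0.0001,0,-0.001,0,0,0],[0,0,0,0,0,0],[0,0,0,0,0,0]]'|grep -E "pos|force"
python3 -m crank '[[-0.0001,0,-0.001,0,0,0],[0,0,0,0,0,0],[0,0,0,0,0,0]]'|grep -E "time|pos|force"
```

```text
eef_pos: [0.4103, -0.271, 0.2232]
contact_force: [-0.2, 1.2, 9.8]
eef_pos: [0.4103, -0.271, 0.2222]
contact_force: [-0.2, 1.1, 10.1]
time: 27.7
eef_pos: [0.4101, -0.271, 0.2212]
contact_force: [-0.4, 1.2, 10.6]
```

```bash
python3 -m crank '[[-0.0001,0,-0.001,0,0,0],[0,0,0,0,0,0],[0,0,0,0,0,0]]'|grep -E "pos|force"
python3 -m crank '[[-0.0001,0,-0.001,0,0,0],[0,0,0,0,0,0],[0,0,0,0,0,0]]'|grep -E "pos|force"
python3 -m crank '[[-0.0001,0,-0.001,0,0,0],[0,0,0,0,0,0],[0,0,0,0,0,0]]'|grep -E "time|pos|force"
```

```text
eef_pos: [0.4101, -0.271, 0.2202]
contact_force: [-0.8, 0.5, 10.5]
eef_pos: [0.41, -0.2711, 0.2192]
contact_force: [-0.2, 1.1, 10.5]
time: 28.45
eef_pos: [0.4099, -0.271, 0.2182]
contact_force: [-0.0, 0.8, 11.2]
```

```bash
python3 -m crank '[[0,0,-0.001,0,0,0],[0,0,0,0,0,0],[0,0,0,0,0,0]]'|grep -E "pos|force"
python3 -m crank '[[0,0,-0.001,0,0,0],[0,0,0,0,0,0],[0,0,0,0,0,0]]'|grep -E "pos|force"
python3 -m crank '[[0,0,-0.001,0,0,0],[0,0,0,0,0,0],[0,0,0,0,0,0]]'|grep -E "time|pos|rot|force"
```

```text
eef_pos: [0.4099, -0.2711, 0.2172]
contact_force: [-0.5, 1.2, 10.5]
eef_pos: [0.4098, -0.271, 0.216]
contact_force: [1.3, -0.3, 8.2]
time: 29.2
eef_pos: [0.4098, -0.271, 0.215]
eef_rot: [-0.02, 0.951, 0.006, 0.307]
contact_force: [-0.3, 1.5, 9.7]
```

```bash
python3 -m crank '[[0,0,0.002,0,0,0],[0,0,0,0,0,0],[0,0,0,0,0,0]]'|grep -E "pos|force"
python3 -m crank '[[0,0,0.0015,0,0,0],[0,0,0,0,0,0],[0,0,0,0,0,0]]'|grep -E "time|pos|rot|force"
```

```text
eef_pos: [0.4087, -0.2706, 0.2157]
contact_force: [0.9, -0.3, 3.9]
time: 29.7
eef_pos: [0.4078, -0.2699, 0.2161]
eef_rot: [-0.019, 0.952, 0.007, 0.304]
contact_force: [0.0, -0.4, -0.1]
```

```bash
python3 - <<'E'
from rig import env
import cv2,numpy as np
a=env.read_camera("scene")[:,:,::-1]
cv2.imwrite("pics/l2.png",cv2.resize(a[150:280,150:280],None,fx=4.6,fy=4.6,interpolation=cv2.INTER_CUBIC))
E
```

```text
(no output)
```

View pics/l2.png

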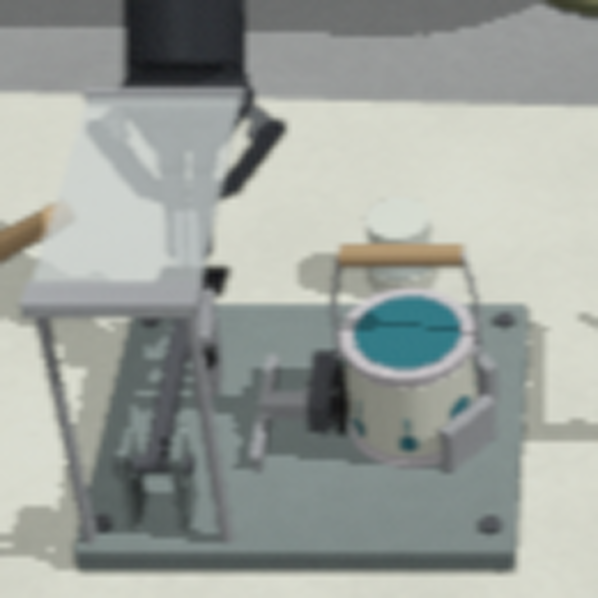

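Force is now about zero with the lever down and the jaw pad against the tin at (330,390), so the catch holds. But the last rises came up short, so I check the joints before retreating.

```bash
python3 -c "
from rig import env
import numpy as np
np.set_printoptions(precision=4,suppress=True)
s=env.state()
for k in ('time','q','joint_vel','eef_pos','contact_force','torque'): print(k,s[k])"
python3 -m crank '[[0,0,0,0,0,0],[0,0,0,0,0,0]]'
```

```text
time 29.75
q [-0.7132  0.1254 -0.903   0.0657  0.4097 -0.6528]
joint_vel [-0.001   0.      0.0025 -0.0045  0.002  -0.0004]
eef_pos [ 0.4079 -0.2699  0.2162]
contact_force [-0.3689  0.229   0.1777]
torque [-0.0454  0.5435 -0.0058]
time: 29.92
eef_pos: [0.4082, -0.2701, 0.2164]
eef_rot: [-0.019, 0.952, 0.007, 0.304]
contact_force: [-0.0, 0.0, -0.4]
width: -0.0001
```

```bash
python3 - <<'E'
from fit import *
p=[.587,-.1848,.0427]
a0=np.arctan2(.074,.137);r=np.hypot(.074,.137)
for th in(.2,.3,.35,.4,.45,.5):
    c=np.array([.08-r*np.cos(a0-th),.062+r*np.sin(a0-th)]);out=[]
    for s in(-.016,.016):
        x=c[0]+s*np.cos(th);z=c[1]+s*np.sin(th)   # rear edge higher as it leans to front
        out.append((proj("scene",world(p,[x,-.053,z]))-150)*4.6)
    print(th,c,*out)
im=None
s=env.state();print(s["joint_efforts"])
E
```

```text
0.2 [-0.069   0.1073] [220.9679 227.953 ] [213.0533 252.7922]
0.3 [-0.0727  0.0922] [224.7053 244.8249] [216.5264 265.1229]
0.35 [-0.0741  0.0845] [226.4388 253.9166] [218.1578 271.9232]
0.4 [-0.075   0.0768] [228.0794 263.4151] [219.7157 279.1218]
0.45 [-0.0755  0.069 ] [229.625  273.2977] [221.1978 286.6995]
0.5 [-0.0757  0.0613] [231.0739 283.5416] [222.602  294.6372]
[ -0.0032 -35.3254  27.207   -4.5659   1.4569  -0.0001]
```

```bash
python3 -m crank '[[-0.002,0,-0.0015,0,0,0],[-0.001,0,0,0,0,0],[0,0,0,0,0,0]]'
python3 -c "
from rig import env
s=env.state();print(s['q'],s['torque'],s['joint_efforts'])"
```

```text
time: 30.17
eef_pos: [0.4051, -0.2702, 0.2151]
eef_rot: [-0.019, 0.952, 0.007, 0.305]
contact_force: [-0.7, 0.5, 0.3]
width: -0.0
[-0.7181975   0.12419179 -0.90825276  0.06222019  0.41214474 -0.65751656] [-0.00933277  0.54698848  0.04756592] [ 2.84782005e-02 -3.49251294e+01  2.70014209e+01 -4.53800395e+00
  1.45587400e+00 -1.71545515e-02]
```

Force is zero, the base joint effort is about 0 and the arm tracks freely, so nothing touches. I retreat backwards along the tool axis.

```bash
python3 -m crank '[[-0.003,0,0.002,0,0,0],[-0.004,0,0.003,0,0,0],[0,0,0,0,0,0]]'
python3 -c "
from rig import env
s=env.state();print(s['q'],s['torque'],s['joint_efforts'])"
```

```text
time: 30.42
eef_pos: [0.3978, -0.2702, 0.2206]
eef_rot: [-0.019, 0.952, 0.007, 0.305]
contact_force: [0.7, 0.2, 0.4]
width: 0.0001
[-0.72991643  0.10440586 -0.91247178  0.08212701  0.41743023 -0.66869777] [-0.06214598  0.61122669 -0.06874174] [ -0.05272267 -34.27149653  27.62816191  -4.41577569   1.5029652
  -0.0590106 ]
```

```bash
python3 -m crank '[[-0.005,0,0.006,0,0,0],[-0.005,0,0.007,0,0,0],[-0.005,0,0.008,0,0,0],[-0.004,0,0.01,0,0,0],[-0.003,0,0.01,0,0,0],[0,0,0.015,0,0,0],[0,0,0.02,0,0,0],[0,0,0.02,0,0,0],[0,0,0.02,0,0,0],[0,0,0.02,0,0,0]]'
python3 -m crank '[[0,0,0.02,0,0,0],[0,0,0.02,0,0,0],[0,0,0.02,0,0,0],[0,0,0,0,0,0],[0,0,0,0,0,0],[0,0,0,0,0,0]]'
python3 - <<'E'
from fit import *
import cv2
print(env.state()["q"])
a=env.read_camera("scene")[:,:,::-1]
cv2.imwrite("pics/end.png",cv2.resize(a[150:280,150:280],None,fx=4.6,fy=4.6,interpolation=cv2.INTER_CUBIC))
f=lambda P:(proj("scene",np.array(P))-150)*4.6
for y in(-.04,0,.04):print(f([.584,-.1148+y,.095]))
E
```

```text
time: 31.25
eef_pos: [0.3758, -0.2701, 0.358]
eef_rot: [-0.019, 0.952, 0.007, 0.305]
contact_force: [0.6, -0.8, 0.2]
width: -0.0002
time: 31.75
eef_pos: [0.3758, -0.27, 0.4159]
eef_rot: [-0.019, 0.952, 0.007, 0.305]
contact_force: [-0.2, -0.2, -0.2]
width: 0.0006
[-0.7666 -0.1743 -0.6482  0.6402  0.4338 -0.7049]
[343.256  327.9981]
[409.7621 329.7791]
[476.3963 331.5636]
```

View pics/end.png

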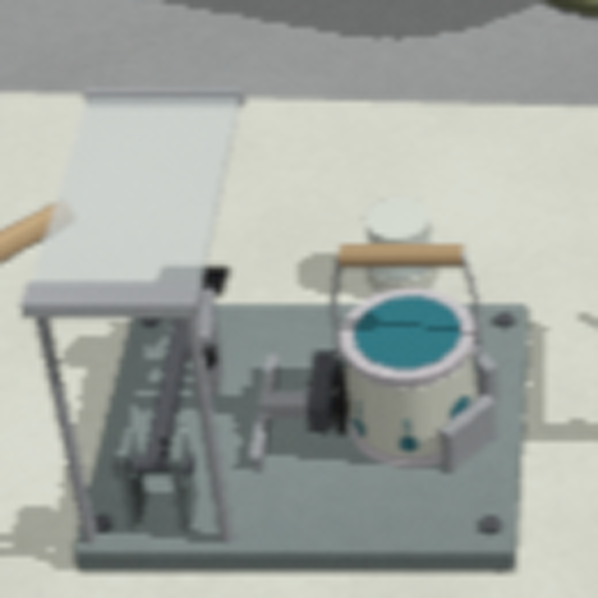

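The robot is clear and the lever has stayed down: the pad's edge is at (217,280), about 0.42 rad. The jaw presses the tin at (330,390), and the tin stands upright in the V with its lid centred at (407,335), where the seat predicts (410,330). I hand in.

```bash
python3 -c "
from rig import env
print(env.hand_in(),env.state()['time'])"
```

```text
the job is handed in; nothing more can be done
the job is handed in; nothing more can be done
```

I lifted the tin off the hanger and set it down in the open clamp, with contact at the predicted height (z = 0.311 m). I then let go of it and pressed the lever from the front, under the guard, until it caught. The job was handed in at about 32 s, with no verdict reported.

**Last checks**
- **Lever:** with the robot clear, the last picture shows it still down at about 0.42 rad.
- **Tin:** it stands upright in the V with the jaw against it. Its lid is about 2–3 mm from where I predicted it over the seat, which is within measuring error. I could not measure the jaw's force.
- **Bystanders:** I felt no contact with any of them. The last picture shows only the jar, in place; I did not check the others at the end.

**What disagreed**
- **False click:** an early force dip, at about 0.37–0.39 rad, turned out not to be the catch. The lever followed me back up, so I pressed about 10 mm further. The second dip held, and the force on the pad in the readings never went above about 13 N.
- **Short move:** the first small rise after the catch came up about 2 mm short, with the force reading near zero. I found no cause for it, and the arm followed normally afterwards.

I viewed 11 pictures, one over the budget of 10.

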